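# Stir bars into the beakers

## Robot

A 6-joint arm with a two-finger parallel gripper is mounted at the origin on the work surface. World frame = base frame: x ahead of the robot, y to its left, z up, the work surface at z = 0. Lengths are in m, angles in rad, forces in N, time in s.
With the tool pointing down it reaches from about 0.25 to 0.8 m from the base axis. Payload 8.5 kg.
Tool frame: the origin (TCP) lies midway between the tips of the shut fingers; the grasp point (between the pads) lies 19 mm behind it (r.grip_depth is the distance from the TCP to the grasp point, in m); z points along the fingers, y is the line along which they close (so a half turn about z gives the same grasp; the last joint's range is limited). The gripper opens to 85 mm and grips with 20 to 120 N. Pads are 22 mm wide; open, the fingers measure 114 mm over their backs; the gripper's body (76 mm by 85 mm) begins 54 mm behind the grasp point. The pads swing forward as they close: fully open they stand 13 mm farther back than shut.
Start: joints at [0, 0.238, -0.013, 1.319, 0, 1.571], TCP at [0.525, -0, 0.231] pointing down, gripper open.
Joint ranges: [-2.66, 2.66], [-1.03, 1.9], [-1.14, 1.46], [-1.82, 2.27], [-1.45, 1.34], [-3.14, 3.14]. Speed limits (rad/s): [2.22, 2.22, 2.79, 3.14, 3.14, 3.14].

## Interface

Orientations are given as a rotation vector (axis times angle).
In Python, from cell import readout, cams, order, r gives the robot as it stands.
- The arm moves only by the tool drive_tool, never from a script. Its argument "steps" is a list of rows, each a list of 4 numbers: the shift along the tool's x, y, z each as a share of 25 cm, from -1 to 1, then the turn about the tool's z as a share of 90 degrees, from -1 to 1. A call has 1 to 10 rows; each row is the pose to reach, as a shift and turn from the pose commanded when the call began, along the tool's axes at that moment; what a row does not reach only later rows make up. A row lasts 1/8 s, in which the tool goes at most 62.5 mm and 10.7 degrees, less where a joint would pass 70% of its speed; a pose out of reach is approached as far as the arm can. A call with a number of a shift or a turn outside -1 to 1 is refused whole. A call with a gripper value outside its range is refused whole. "grip" is the opening, from 0 (shut) to 1 (fully open), set as the call begins (left out, the last holds). The fingers move at their own pace and stop on an object; the grip force is fixed at half the most. Time passes only in rows, so rows that repeat a pose let the fingers close. It gives the time, the measured TCP pose, the force, the opening and the grip force at its end, in the units of the state.
- readout.sense(): the state, without advancing time (a new reading comes with each control period).
- cams.get_image(name): name is "scene" or "side" or "wrist"; returns a dict with "img" (480x640x3 uint8, red, green, blue), "fx", "fy", "cx", "cy" (pixels), "cam_to_world" (4x4, takes a point from camera to world coordinates). Camera axes: x right, y down, z forward; pixel columns grow to the right and rows downward; lengths in m; the calibration is good to about 2 mm. A picture is of the moment at which its call begins. There is no depth.
- order.hand_in(): hands the job in; it is judged then, once.
The state is a dict: "t": time; "joint_pos": joint angles; "qvel": joint speeds; "tau": joint torques, N m; "position": TCP position; "ee_rot": TCP orientation; "wrist_force": force on the tool from outside, world axes, zero at the start; "torque": the same for the moment, N m; "gripper_width": opening from 0.0 (shut) to 1.0 (fully open); "grip_force": force on a finger pad.
Only numpy, scipy, OpenCV 4.12 (cv2) and the standard library are available. Lean on these libraries where they do the work, as an engineer would, in place of code of your own. Each camera call takes 0.05 s, during which the arm holds its last target. There are 200 camera calls.

## Task

Get the two beakers on the stirrer ready for mixing: drop the longest of the three white stir bars into the wide beaker and the shortest one into the narrow beaker, both of which stand on the flat two-place magnetic stirrer. Leave both beakers standing upright where they are.

Things in the scene. Friction and masses are not known exactly. Their poses are not given: they have to be found in the camera images.
- long_bar_center (a point): the longest of three white octagonal magnetic stir bars that lie flat on the bench: 60 mm long, 13 mm across opposite flats, about 24 g. The point is its centre, 6.5 mm above the bench; its x axis runs along the bar, which may point any way. (The middle-sized bar, 42 mm long, is not needed.)
- short_bar_center (a point): the shortest of the three white octagonal stir bars that lie on the bench: 26 mm long, 13 mm across opposite flats, about 12 g. The point is its centre, 6.5 mm above the bench; its x axis runs along the bar, which may point any way.
- wide_beaker: white plastic laboratory beaker, open at the top, standing loose on the steel top (52 mm above the bench) of the stirrer, at its left or right place: 105 mm outer diameter, 110 mm high, wall 3 mm, floor 4 mm. Origin at the centre of its underside, z axis up along its axis, so the mouth's centre is 110 mm up this axis.
- narrow_beaker: white plastic laboratory beaker, open at the top, standing loose on the same stirrer top (52 mm above the bench), about 160 mm from the wide one's axis: 70 mm outer diameter, 95 mm high, wall 3 mm, floor 4 mm. Origin at the centre of its underside, z axis up along its axis, so the mouth's centre is 95 mm up this axis. (A spare beaker of the same shape stands on the bench itself and is not to be used.)
Things that resemble listed ones, but are neither listed nor needed, are in the scene too. Leave any black or red look-alike of the wide_beaker alone.

How it is judged:
By the outcome, as a careful person would: the job done as asked, in the order asked, and still so for the second after the job is handed in, with the robot touching nothing.
It also fails if it takes over 48 s, if anything falls off the work surface, if the arm or the gripper's body presses on something with over 40 N, if the wrist force passes 120 N, or if a joint passes its speed limit or range.

## Working session

There is one attempt and no reset: what is moved stays moved. The work goes in short steps, Python scripts to look and compute and a tool call to move; the robot and the scene stay as the last step left them, time stands still between calls to the robot, and variables do not carry over. Pictures are saved under pics/ and viewed, at most 10 in all, crops included, and the job is handed in when it is done.

Besides the shell and the picture viewer there is one more tool, called after "Call:" in YAML: its name, and indented under it one key for each argument. drive_tool: Moves the arm, as the interface text tells. Its arguments: {"type":"object","properties":{"steps":{"type":"array","items":{"type":"array","items":{"type":"number","minimum":-1,"maximum":1}}},"grip":{"type":"number"}},"required":["steps"]}

```bash
mkdir -p pics
cat > h.py <<'E'
from cell import readout,cams,order,r
import numpy as np,cv2
def snap(n,f):
    d=cams.get_image(n); cv2.imwrite('pics/'+f,d['img'][:,:,::-1]); np.savez('pics/'+f+'.npz',**d); return d
def px2w(d,u,v,z):
    T=np.array(d['cam_to_world']); D=T[:3,:3]@np.array([(u-d['cx'])/d['fx'],(v-d['cy'])/d['fy'],1.]); o=T[:3,3]
    return o+D*(z-o[2])/D[2]
def w2px(d,p):
    T=np.linalg.inv(np.array(d['cam_to_world'])); q=T[:3,:3]@np.array(p)+T[:3,3]
    return d['fx']*q[0]/q[2]+d['cx'],d['fy']*q[1]/q[2]+d['cy']
E
python3 - <<'E'
from h import *
for n in['scene','side']:
    d=snap(n,n+'1.png'); print(n,np.round(d['cam_to_world'],2).tolist(),d['fx'])
s=readout.sense();print(s['t'],s['position'],s['ee_rot'],s['wrist_force'])
E
```

```text
scene [[0.26, 0.7, -0.66, 1.33], [0.97, -0.2, 0.17, -0.17], [-0.01, -0.68, -0.73, 0.96], [0.0, 0.0, 0.0, 1.0]] 592.497907750231
side [[0.99, -0.08, 0.14, 0.43], [-0.16, -0.51, 0.84, -0.65], [0.01, -0.86, -0.52, 0.48], [0.0, 0.0, 0.0, 1.0]] 441.34823585626714
0.1 [5.24618586e-01 6.26849793e-06 2.30732851e-01] [-2.22076422e+00 -2.22076280e+00  1.44908490e-03] [-0.28725572 -0.09256564  0.00572201]
```

View pics/scene1.png

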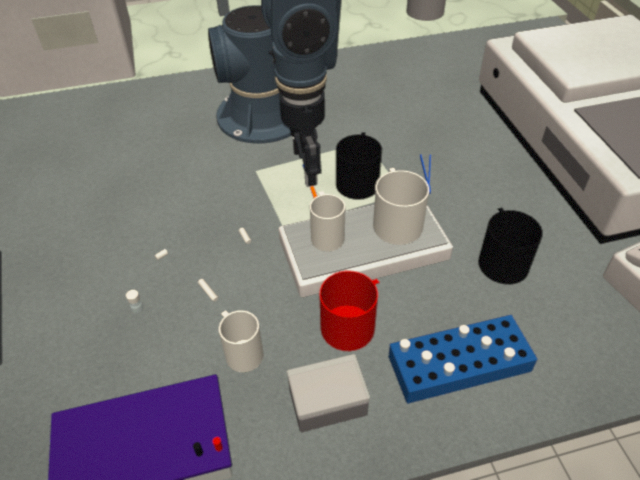

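View pics/side1.png

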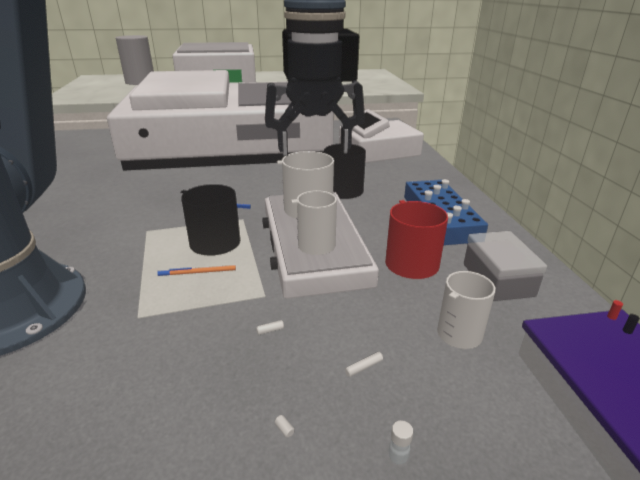

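The scene view shows the long bar at (207,289), the middle one at (244,235) and the short one at (161,254). In the side view they are at (365,364), (270,327) and (285,426). The narrow beaker's rim is near scene (327,206) and the wide one's near (401,190).

```bash
cat > m.py <<'E'
from h import *
def bar(d,u,v,R=40,th=150):
    g=d['img'].min(axis=2); m=(g>th).astype(np.uint8); n,l,st,c=cv2.connectedComponentsWithStats(m)
    k=min([i for i in range(1,n) if 15<st[i,4]<6000],key=lambda i:np.hypot(c[i][0]-u,c[i][1]-v))
    ys,xs=np.where(l==k); W=np.array([px2w(d,x,y,.0075)[:2] for x,y in zip(xs,ys)]).astype(np.float32)
    (cx,cy),(w,h),a=cv2.minAreaRect(W*1000); a=a if w>=h else a+90
    return np.round([cx,cy,max(w,h),min(w,h),(a+90)%180-90],1),c[k]
def load(f): return dict(np.load('pics/'+f+'.npz'))
E
python3 - <<'E'
from m import *
S=load('scene1.png');D=load('side1.png')
for n,a,b in[('long',(207,289),(365,364)),('short',(161,254),(285,426)),('med',(244,235),(270,327))]:
    print(n,bar(S,*a),bar(D,*b))
for n,z,a,b in[('wide',.162,(401,191),(308,171)),('narrow',.147,(327.5,207),(317,206))]:
    print(n,px2w(S,*a,z),px2w(D,*b,z))
E
```

```text
long (array([ 559.8, -220.6,   63.2,   12.9,   22.8]), array([207.08387097, 289.00645161])) (array([ 564.3, -219.1,   60.4,   14.8,   22.5]), array([364.3622291 , 362.78328173]))
short (array([ 438.7, -303.2,   26.3,   15.7,  -62.1]), array([160.89705882, 253.30882353])) (array([ 441. , -302. ,   28.7,   12.7,  -61. ]), array([283.66666667, 424.54166667]))
med (array([ 431.9, -122.7,   45.8,   12.6,   12.8]), array([244.05747126, 234.47126437])) (array([ 436. , -121.9,   41.8,   16.9,   12.3]), array([270.15384615, 326.15897436]))
wide [0.54625837 0.18592391 0.162     ] [0.53085587 0.12745796 0.162     ]
narrow [0.53584233 0.03948049 0.147     ] [0.52987169 0.00767937 0.147     ]
```

Run:
```python
from m import *
S=load('scene1.png');D=load('side1.png')
def crop(d,x,y,w,h,k):
    im=cv2.resize(d['img'][y:y+h,x:x+w,::-1],None,fx=k,fy=k,interpolation=cv2.INTER_CUBIC)
    t=np.linspace(0,6.28,60)
    for c,R,z,col in[((.546,.186),.0525,.162,(0,0,255)),((.536,.039),.035,.147,(0,0,255)),((.531,.18),.0525,.162,(0,200,0)),((.53,.02),.035,.147,(0,200,0))]:
        P=[[(a-o+.5)*k for a,o in zip(w2px(d,(c[0]+R*np.cos(q),c[1]+R*np.sin(q),z)),(x,y))] for q in t]
        cv2.polylines(im,[np.int32(P)],True,col,1)
    return im
a=crop(S,295,160,145,100,5);b=crop(D,255,140,100,125,4)
cv2.imwrite('pics/c1.png',cv2.resize(a,(400,276)));
H=np.zeros((500,800,3),np.uint8);H[:276,:400]=cv2.resize(a,(400,276));H[:500,400:]=b;cv2.imwrite('pics/c2.png',H)
```

```text
(no output)
```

View pics/c2.png

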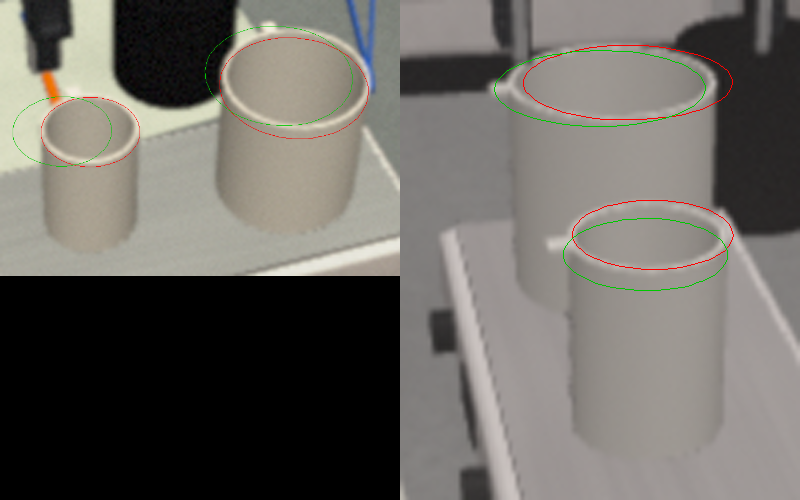

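The red rings fit nearly exactly. The wide beaker is at about (0.539, 0.185) and the narrow one at about (0.534, 0.039). Next I go above the long bar.

Call:
drive_tool:
  steps:
    - [-0.88, 0.15, 0.24, 0.75]
    - [-0.88, 0.15, 0.24, 0.75]
    - [-0.88, 0.15, 0.24, 0.75]
    - [-0.88, 0.15, 0.24, 0.75]
    - [-0.88, 0.15, 0.24, 0.75]
    - [-0.88, 0.15, 0.24, 0.75]
    - [-0.88, 0.15, 0.24, 0.75]
    - [-0.88, 0.15, 0.24, 0.75]
  grip: 0.6

```text
t: 1.1
position: [0.5622, -0.22, 0.1708]
ee_rot: [-3.081, -0.613, 0.001]
wrist_force: [-0.4, 0.2, 0.4]
gripper_width: 0.598
grip_force: 0.0
```

Run:
```python
from m import *
from scipy.spatial.transform import Rotation as R
d=snap('wrist','w1.png'); s=readout.sense(); print(s['t'],s['position'],R.from_rotvec(s['ee_rot']).as_matrix().round(3).tolist(),s['joint_pos'])
u,v=w2px(d,(.562,-.22,.0065)); print(u,v,bar(d,u,v,th=150))
```

```text
1.15 [ 0.56226199 -0.2199489   0.17093323] [[0.923, 0.384, -0.001], [0.384, -0.923, 0.0], [-0.001, -0.001, -1.0]] [-3.72860317e-01  3.97577353e-01  6.34334131e-02  1.23745822e+00
 -4.83900698e-05  2.37468846e+00]
315.0025629284665 212.95982104226388 (array([ 563.4, -220.2,   61.7,   13.4,   22.9]), array([316.4015417 , 210.50035039]))
```

View pics/w1.png

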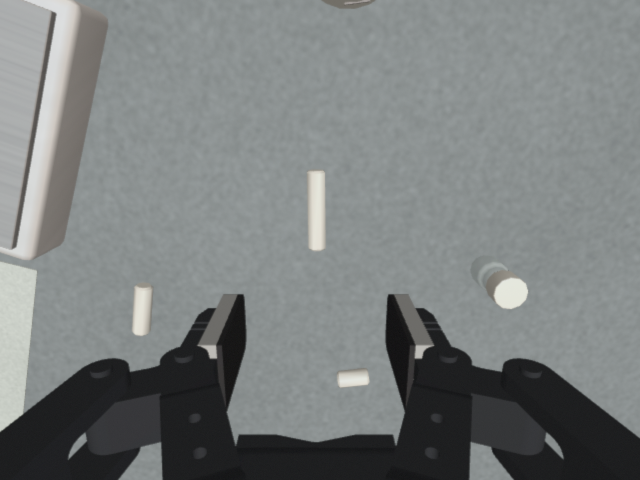

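The wrist view shows the long bar centred at (316,210), aligned with the tool. The short bar is at (352,378). I descend and close.

Call:
drive_tool:
  steps:
    - [0.004, 0, 0.25, 0]
    - [0.004, 0, 0.5, 0]
    - [0.004, 0, 0.62, 0]
    - [0.004, 0, 0.665, 0]
    - [0.004, 0, 0.665, 0]
  grip: 0.6

```text
t: 1.78
position: [0.5635, -0.2196, 0.0051]
ee_rot: [-3.081, -0.614, 0.001]
wrist_force: [0.6, -0.4, 0.9]
gripper_width: 0.599
grip_force: 0.0
```

Call:
drive_tool:
  steps:
    - [0, 0, 0, 0]
    - [0, 0, 0, 0]
    - [0, 0, 0, 0]
    - [0, 0, 0, 0]
    - [0, 0, 0, 0]
  grip: 0

```text
t: 2.4
position: [0.5642, -0.2199, 0.0066]
ee_rot: [3.08, 0.613, 0.003]
wrist_force: [-1.5, 1.6, 5.5]
gripper_width: 0.115
grip_force: 58.7
```

Call:
drive_tool:
  steps:
    - [0, 0, -0.1, 0]
    - [0, 0, -0.3, 0]
    - [0, 0, -0.55, 0]
    - [0, 0, -0.8, 0]
    - [0, 0, -0.92, 0]
    - [0, 0, -0.92, 0]

```text
t: 3.15
position: [0.5646, -0.2201, 0.2386]
ee_rot: [3.078, 0.612, 0.008]
wrist_force: [0.1, -0.9, -1.7]
gripper_width: 0.122
grip_force: 58.8
```

Run:
```python
from m import *
d=snap('wrist','w2.png'); s=readout.sense(); print(s['t'],s['position'],s['gripper_width'],s['grip_force'])
u,v=w2px(d,(.44,-.3025,.0065)); print(bar(d,u,v,th=140),u,v)
```

```text
3.2 [ 0.5638262  -0.21982609  0.23644227] 0.11977373680858718 58.84196072816849
(array([ 439.4, -302.6,   16.6,    8.6,  -15.5]), array([343.34246575, 342.04109589])) 342.5608281865151 341.2795591785207
```

View pics/w2.png

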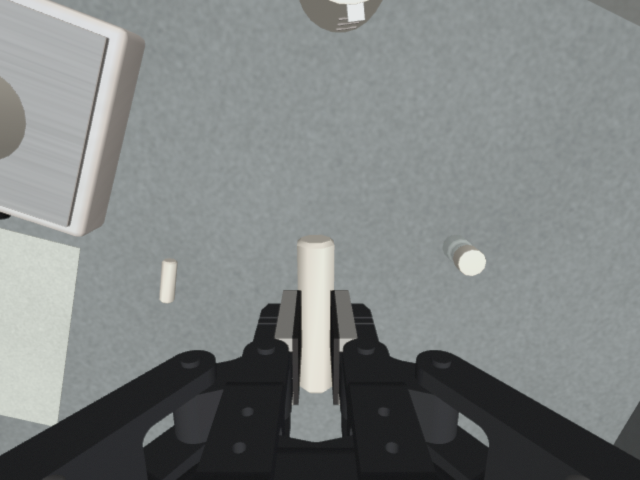

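The long bar is held level and centred between the pads. I move halfway and look at the beakers from above.

Call:
drive_tool:
  steps:
    - [0.265, -0.766, 0, -0.5]
    - [0.265, -0.766, 0, -0.5]
    - [0.265, -0.766, 0, -0.5]
    - [0.265, -0.766, 0, -0.5]
    - [0.265, -0.766, 0, -0.5]
    - [0.265, -0.766, 0, -0.5]

```text
t: 3.95
position: [0.5511, -0.018, 0.2343]
ee_rot: [-2.615, -1.74, 0.002]
wrist_force: [0.5, 0.3, -0.7]
gripper_width: 0.119
grip_force: 58.9
```

Run:
```python
from m import *
from scipy.spatial.transform import Rotation as R
d=snap('wrist','w3.png'); s=readout.sense(); print(s['t'],s['position'],s['joint_pos'][5],R.from_rotvec(s['ee_rot']).as_matrix()[:2,:2].round(3).tolist())
im=d['img'][:,:,::-1].copy();t=np.linspace(0,6.28,60)
for c,r_,z in[((.539,.185),.0525,.162),((.534,.039),.035,.147)]:
    cv2.polylines(im,[np.int32([w2px(d,(c[0]+r_*np.cos(q),c[1]+r_*np.sin(q),z)) for q in t])],True,(0,0,255),1); print(w2px(d,(*c,z)))
cv2.imwrite('pics/w3o.png',im)
```

```text
4.0 [ 0.55116178 -0.01833909  0.23447383] 1.9346281248351735 [[0.387, 0.922], [0.922, -0.387]]
(np.float64(96.88794153252732), np.float64(-166.7515076799223))
(np.float64(243.76555693273008), np.float64(161.91830357486373))
```

View pics/w3o.png

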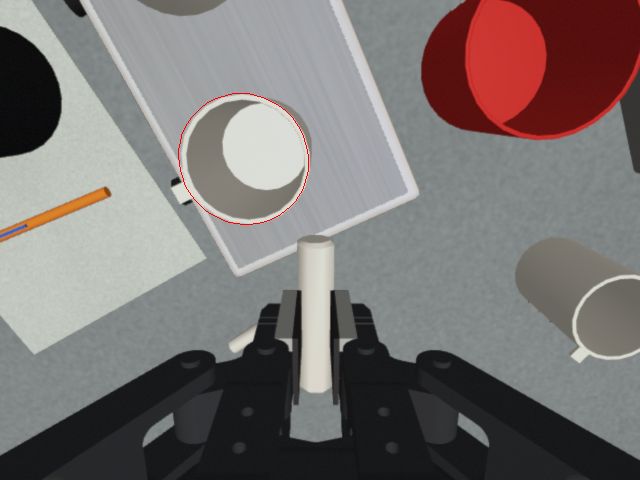

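The predicted ring fits the narrow rim, centred near (244,159), to about 1 mm. I move partway to the wide beaker and check it the same way.

Call:
drive_tool:
  steps:
    - [0.306, -0.15, 0, 0]
    - [0.306, -0.15, 0, 0]
    - [0.306, -0.15, 0, 0]

```text
t: 4.38
position: [0.546, 0.0679, 0.2347]
ee_rot: [-2.613, -1.743, 0.001]
wrist_force: [0.3, -0.6, -1.0]
gripper_width: 0.12
grip_force: 58.9
```

Run:
```python
from m import *
d=snap('wrist','w4.png'); s=readout.sense(); print(s['t'],s['position'])
im=d['img'][:,:,::-1].copy();t=np.linspace(0,6.28,60)
for y,col in((.185,(0,0,255)),(.195,(0,200,0))):
    cv2.polylines(im,[np.int32([w2px(d,(.539+.0525*np.cos(q),y+.0525*np.sin(q),.162)) for q in t])],True,col,1)
cv2.imwrite('pics/w4o.png',im)
```

```text
4.425 [0.54603602 0.06708089 0.23477274]
```

View pics/w4o.png

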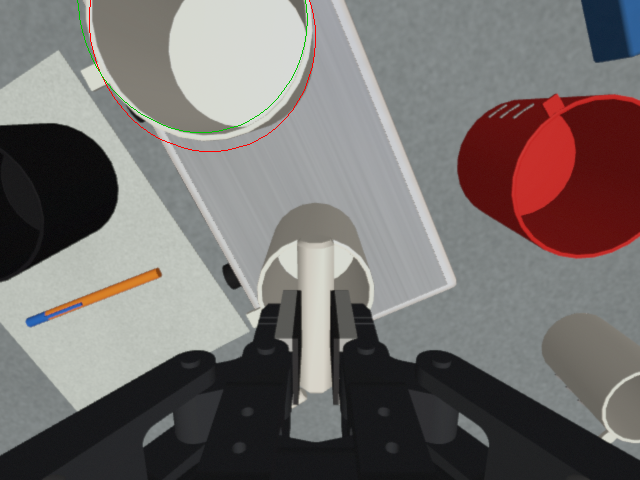

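The wide rim lies at about (0.539, 0.193), its near edge at (210,137). I go over it, lower to about 30 mm below the rim and release.

Call:
drive_tool:
  steps:
    - [0.454, -0.221, 0, 0]
    - [0.454, -0.221, 0, 0]
    - [0.454, -0.221, 0, 0]
    - [0.454, -0.221, 0.1, 0]
    - [0.454, -0.221, 0.25, 0]
    - [0.454, -0.221, 0.38, 0]
    - [0.454, -0.221, 0.42, 0]
    - [0.454, -0.221, 0.42, 0]

```text
t: 5.42
position: [0.5386, 0.1925, 0.1301]
ee_rot: [-2.614, -1.743, 0.001]
wrist_force: [0.4, -0.7, 0.2]
gripper_width: 0.12
grip_force: 58.9
```

Call:
drive_tool:
  steps:
    - [0, 0, 0, 0]
    - [0, 0, 0, 0]
    - [0, 0, 0, 0]
    - [0, 0, 0, 0]
  grip: 0.35

```text
t: 5.92
position: [0.5384, 0.1938, 0.1303]
ee_rot: [2.612, 1.746, 0.001]
wrist_force: [-0.4, 0.6, -0.6]
gripper_width: 0.347
grip_force: 0.0
```

Call:
drive_tool:
  steps:
    - [0, 0, -0.2, 0]
    - [0, 0, -0.42, 0]
    - [-0.2, 0.1, -0.42, 0]
    - [-0.454, 0.221, -0.42, 0]
    - [-0.454, 0.221, -0.42, 0]

```text
t: 6.55
position: [0.5459, 0.0646, 0.2354]
ee_rot: [2.615, 1.74, -0.0]
wrist_force: [0.6, 0.8, 1.0]
gripper_width: 0.35
grip_force: 0.0
```

Run:
```python
from m import *
d=snap('wrist','w5.png'); e=snap('scene','s5.png'); s=readout.sense(); print(s['t'],s['position'])
H=np.hstack([cv2.resize(d['img'],(400,300)),cv2.resize(e['img'][140:290,270:470],(400,300))]);cv2.imwrite('pics/w5o.png',H[:,:,::-1])
```

```text
6.65 [0.54598694 0.06679944 0.23516336]
```

View pics/w5o.png

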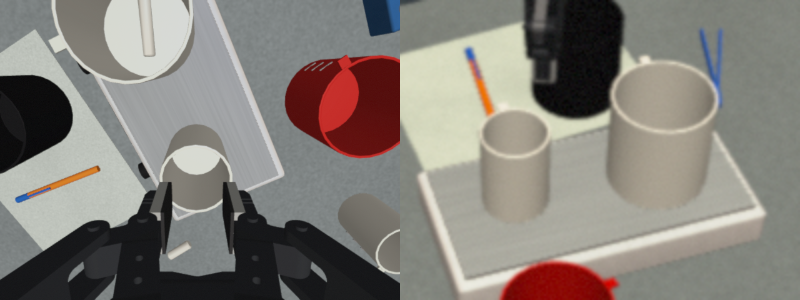

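The wrist view shows the long bar on the floor of the wide beaker (at about (147,25) in the left half), and both beakers stand unmoved. Now the short bar.

Call:
drive_tool:
  steps:
    - [-0.763, 0.09, 0, -0.57]
    - [-0.763, 0.09, 0, -0.57]
    - [-0.763, 0.09, 0, -0.57]
    - [-0.763, 0.09, 0, -0.57]
    - [-0.763, 0.09, 0, -0.57]
    - [-0.763, 0.09, 0, -0.57]
  grip: 0.6

```text
t: 7.4
position: [0.4941, -0.1162, 0.235]
ee_rot: [-1.599, -2.704, -0.0]
wrist_force: [-0.1, 0.4, -0.3]
gripper_width: 0.599
grip_force: 0.0
```

Call:
drive_tool:
  steps:
    - [-0.549, -0.539, 0.42, 0]
    - [-0.549, -0.539, 0.42, 0]
    - [-0.549, -0.539, 0.42, 0]
    - [-0.549, -0.539, 0.42, 0]
    - [-0.549, -0.539, 0.42, 0]

```text
t: 8.02
position: [0.4413, -0.3025, 0.1286]
ee_rot: [-1.605, -2.698, -0.0]
wrist_force: [-0.1, 0.5, 0.1]
gripper_width: 0.6
grip_force: 0.0
```

Run:
```python
from m import *
from scipy.spatial.transform import Rotation as R
d=snap('wrist','w6.png'); s=readout.sense(); M=R.from_rotvec(s['ee_rot']).as_matrix();print(s['t'],s['position'],M[:2,:2].round(3).tolist())
u,v=w2px(d,(.44,-.3025,.0065)); b=bar(d,u,v,th=150); print(u,v,b)
print((M.T@(np.array([b[0][0]/1e3,b[0][1]/1e3,.005])-s['position'])/.25).round(3))
```

```text
8.075 [ 0.44191224 -0.30180645  0.12946299] [[-0.479, 0.878], [0.878, 0.479]]
312.2065500607467 225.06265654244183 (array([ 443.4, -304.3,   27. ,   13.7,  -61.9]), array([315.48280098, 229.98034398]))
[-0.012  0.001  0.498]
```

Call:
drive_tool:
  steps:
    - [-0.012, 0, 0.22, 0]
    - [-0.012, 0, 0.42, 0]
    - [-0.012, 0, 0.49, 0]
    - [-0.012, 0, 0.49, 0]
    - [-0.012, 0, 0.49, 0]

```text
t: 8.7
position: [0.4446, -0.3047, 0.0089]
ee_rot: [1.598, 2.703, -0.0]
wrist_force: [0.2, -0.6, 0.9]
gripper_width: 0.6
grip_force: 0.0
```

Call:
drive_tool:
  steps:
    - [0, 0, 0, 0]
    - [0, 0, 0, 0]
    - [0, 0, 0, 0]
    - [0, 0, 0, 0]
    - [0, 0, 0, 0]
  grip: 0

```text
t: 9.32
position: [0.4437, -0.3053, 0.0085]
ee_rot: [1.599, 2.703, 0.0]
wrist_force: [-0.4, 1.9, 6.7]
gripper_width: 0.108
grip_force: 58.7
```

Call:
drive_tool:
  steps:
    - [0, 0, -0.1, 0]
    - [0, 0, -0.3, 0]
    - [0, 0, -0.55, 0]
    - [0, 0, -0.8, 0]
    - [0, 0, -0.92, 0]
    - [0, 0, -0.92, 0]

```text
t: 10.07
position: [0.4442, -0.3058, 0.2404]
ee_rot: [1.597, 2.699, -0.001]
wrist_force: [0.5, -0.5, 0.1]
gripper_width: 0.108
grip_force: 58.7
```

Run:
```python
from m import *
d=snap('wrist','w7.png'); s=readout.sense(); print(s['t'],s['position'])
```

```text
10.125 [ 0.44349028 -0.30529482  0.23844771]
```

View pics/w7.png

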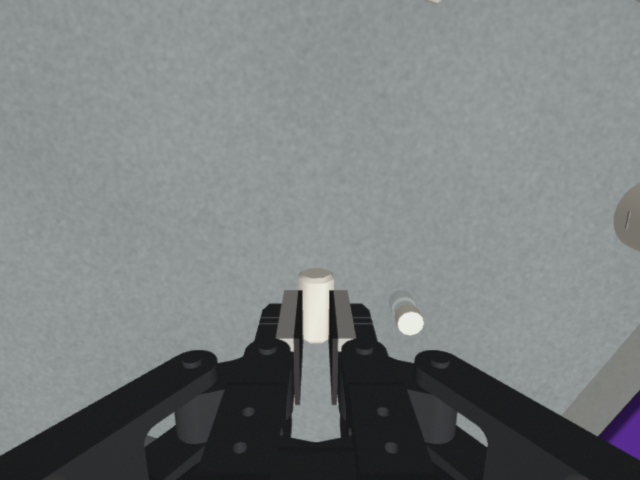

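The short bar is held level between the pads, at about (316,306). I carry it over the narrow beaker.

Call:
drive_tool:
  steps:
    - [0.9, 0.9, 0, 0]
    - [0.9, 0.9, 0, 0]
    - [0.9, 0.9, 0, 0]
    - [0.9, 0.9, 0, 0]
    - [0.9, 0.9, 0, 0]
    - [0.9, 0.9, 0, 0]
    - [0.9, 0.9, 0, 0]

```text
t: 11.0
position: [0.5313, 0.0008, 0.2362]
ee_rot: [-1.596, -2.703, 0.002]
wrist_force: [0.2, 0.1, 0.1]
gripper_width: 0.11
grip_force: 58.7
```

Call:
drive_tool:
  steps:
    - [0.138, 0.079, 0, 0]
    - [0.138, 0.079, 0, 0]
    - [0.138, 0.079, 0, 0]

```text
t: 11.38
position: [0.5323, 0.0389, 0.2372]
ee_rot: [-1.601, -2.703, 0.001]
wrist_force: [0.8, -0.2, -0.0]
gripper_width: 0.113
grip_force: 58.7
```

Call:
drive_tool:
  steps:
    - [0, 0.006, 0.1, 0]
    - [0, 0.006, 0.25, 0]
    - [0, 0.006, 0.34, 0]
    - [0, 0.006, 0.385, 0]
    - [0, 0.006, 0.385, 0]

```text
t: 12.0
position: [0.5337, 0.0402, 0.141]
ee_rot: [-1.6, -2.702, 0.001]
wrist_force: [-0.2, -0.7, 0.3]
gripper_width: 0.112
grip_force: 58.7
```

Call:
drive_tool:
  steps:
    - [0, 0, 0, 0]
    - [0, 0, 0, 0]
    - [0, 0, 0, 0]
    - [0, 0, 0, 0]
  grip: 0.25

```text
t: 12.5
position: [0.5341, 0.0411, 0.1415]
ee_rot: [1.599, 2.704, 0.0]
wrist_force: [-0.5, -0.5, -0.1]
gripper_width: 0.252
grip_force: 0.0
```

Call:
drive_tool:
  steps:
    - [0, 0, -0.2, 0]
    - [0, 0, -0.42, 0]
    - [-0.2, 0, -0.42, 0]
    - [-0.4, 0, -0.42, 0]
    - [-0.4, 0, -0.42, 0]
    - [-0.4, 0, -0.42, 0]

```text
t: 13.25
position: [0.5819, -0.0465, 0.246]
ee_rot: [-1.6, -2.703, 0.0]
wrist_force: [0.4, 0.4, -0.1]
gripper_width: 0.253
grip_force: 0.0
```

Run:
```python
from m import *
d=snap('wrist','w8.png'); e=snap('scene','s8.png'); s=readout.sense(); print(s['t'],s['position'])
H=np.hstack([cv2.resize(d['img'],(400,300)),cv2.resize(e['img'][140:290,270:470],(400,300))]);cv2.imwrite('pics/w8o.png',H[:,:,::-1])
```

```text
13.35 [ 0.58170509 -0.04577011  0.24630236]
```

View pics/w8o.png

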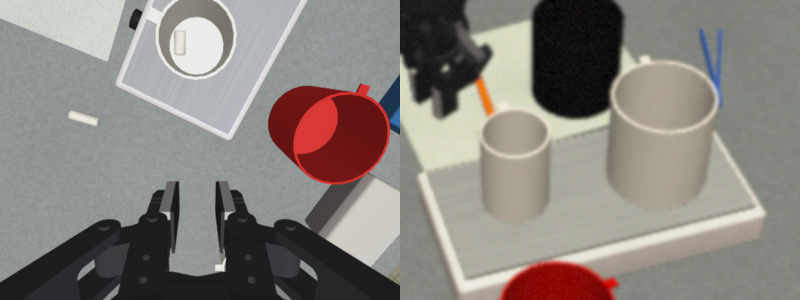

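The short bar lies on the narrow beaker's floor, at about (180,42) in the left half. Both beakers stand where they were, and the gripper is clear.

```bash
python3 -c "
from cell import order
print(order.hand_in())"
```

```text
the job is handed in; nothing more can be done
None
```

The longest bar is in the wide beaker and the shortest in the narrow one. Both beakers still stand upright where they were, and the job was handed in at about 13 s of the 48 s allowed.

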